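Stand the toppled file back up in the desk rack

ROBOT

A 7-joint arm with a two-finger parallel gripper is mounted at the origin on the work surface. World frame = base frame: x ahead of the robot, y to its left, z up, the work surface at z = 0. Lengths are in m, angles in rad, forces in N, time in s.
With the tool pointing down it reaches from about 0.4 to 0.9 m from the base axis. Payload 5.5 kg.
Tool frame: the origin (TCP) lies at the very end of the fingers, on their centre line; the grasp point (between the pads) lies 19 mm behind it (tcp_to_grasp is the distance from the TCP to the grasp point, in m); z points along the fingers, y is the line along which they close (so a half turn about z gives the same grasp; the last joint's range is limited). The gripper opens to 85 mm and grips with 20 to 120 N. Pads are 22 mm wide; open, the fingers measure 114 mm over their backs; the gripper's body (76 mm by 85 mm) begins 54 mm behind the grasp point. The pads swing forward as they close: fully open they stand 13 mm farther back than shut.
Start: joints at [-1.029, 0.501, -0.427, 1.55, 0.221, 1.138, -0.21], TCP at [0.179, 0.625, 0.231] pointing down, gripper open.
Joint ranges: [-2.88, 2.88], [-0.31, 2.03], [-1.54, 1.56], [0.2, 2.42], [-1.41, 4.55], [0.19, 2.02], [-2.57, 2.57]. Speed limits (rad/s): [2.57, 2.57, 3.14, 3.14, 3.14, 3.14, 3.14].

INTERFACE

Orientations are given as a 3x3 rotation matrix whose columns are the frame's x, y, z axes.
In Python, from cell import * gives the robot as it stands.
- The arm moves only by the tool servo_tool, never from a script. Its arguments are lists of equal length, an entry for each row: "offset": the shift along the tool's x, y, z in m, a list of three; "roll": the turn about the tool's z in rad. A call has exactly 10 rows; each row shifts and turns the commanded pose from where the row before left it, along the tool's axes as they then stand; what a row does not reach is not made up. A row lasts 1/8 s, in which the tool goes at most 62.5 mm and 10.7 degrees, less where a joint would pass 70% of its speed; a pose out of reach is approached as far as the arm can. A call is refused whole if a number of a shift passes 0.0625 or a number of a turn 0.188, either way. A call with a gripper value outside its range is refused whole. "gripper" is the closure, from -1 (fully open) to 1 (shut), set as the call begins (left out, the last holds). The fingers move at their own pace and stop on an object; "force" is the grip in N (left out, the last holds). Time passes only in rows, so rows that do not move let the fingers close, or fill a call up. It gives the time, the measured TCP pose, the force, the opening and the grip force at its end, in the units of the state.
- get_obs(): the state, without advancing time (a new reading comes with each control period).
- get_image(name): name is "scene" or "top"; returns the picture (480x640x3 uint8, red, green, blue); there is no depth.
- get_calibration(name): a dict with "mtx" (3x3 intrinsics, pixels), "world_to_cam" (4x4, takes a point from world to camera coordinates). Camera axes: x right, y down, z forward; pixel columns grow to the right and rows downward; lengths in m; the calibration is good to about 2 mm. A picture is of the moment at which its call begins. get_calibration takes no time and is no camera call.
- hand_in(): hands the job in; it is judged then, once.
The state is a dict: "t": time; "joint_pos": joint angles; "qvel": joint speeds; "joint_torque": joint torques, N m; "ee_pos": TCP position; "orientation": TCP orientation; "wrist_force": force on the tool from outside, world axes, zero at the start; "torque": the same for the moment, N m; "width": opening from 0.0 (shut) to 1.0 (fully open); "gripper_force": force on a finger pad.
Only numpy, scipy, OpenCV 4.12 (cv2) and the standard library are available. Lean on these libraries where they do the work, as an engineer would, in place of code of your own. Each camera call takes 0.05 s, during which the arm holds its last target. There are 200 camera calls.

TASK

One of the files in the desk rack has toppled sideways and is sticking out of the row. Push it back up with your fingertips until it stands upright on its own next to its neighbours, and push on its spine until it is fully home and its spine is level with theirs. Do not pinch or lift it, and leave the other files and everything else on the desk where they are.

Things in the scene. Friction and masses are not known exactly. Their poses are not given: they have to be found in the camera images.
- file: the toppled file: stiff black A5 lever-arch file, 185 mm deep (x), 50 wide (y), 220 high (z), 0.4 to 0.85 kg. Origin: centre of its underside. The -x face, to the robot, is the spine (pale blank label, finger hole). It leans 20 to 25 degrees to the rack's -y side, standing on its lower -y edge, its -y cover resting on the rack's -y side sheet, and sticks 15 to 45 mm out in front of the row
- file_head (a point): middle of the toppled file's top -y edge (at 0, -25, 220 mm in the file's frame). At the start it overhangs the rack's -y side sheet by about 30 mm. The file balances at about 13 degrees from upright; pushed nearer to upright it drops onto its foot by itself. Pushed further at its head, it rocks against file_b and comes back when let go
- file_b: the upright file next to it (same make, size, axes and origin), fully home. Once the toppled file stands on its foot, some 3 to 15 mm of gap to file_b is left, which is fine. Standing files slide easily on the rack's floor (1 to 4 N) and do not tip when pushed squarely on the spine
- file_a: the upright file beyond file_b (same make, size, axes and origin), fully home
- rack: grey sheet-steel desk rack, fixed, 200 mm deep (x), 384 wide (y), open above and to the front (-x, towards the robot). Origin: centre of its underside. Floor 5 mm thick. Side sheets 3 mm thick, tops 135 mm above the desk, at y = -190.5, 27.5 and 190.5 mm. The left bay is filled with two thick grey files, fixed, tops 225 mm above the desk
- rack_home (a point): point on the rack's floor, 5 mm above the desk, at the middle of the front of the right bay: its x is that of the spine of a file that is fully home (x = -89 mm in the rack's frame, y = -81.5 mm), 1 mm before the file meets the rack's 90 mm high back sheet. The right bay runs from 107.5 mm to either side of it and holds file_a, file_b and the toppled file
- pen_cup: steel pen cup with four pens standing in it, 75 mm across, 95 mm high, pens up to 165 mm; on the desk to the -y side of the rack. Origin: centre of its underside
- glue: white glue bottle, 44 mm across, 130 mm high, on the desk off the front -y corner of the rack. Origin: centre of its underside
- phone: black mobile phone lying flat, 150 x 73 x 9 mm, in front of the rack. Origin: centre of its underside
- tape_roll: roll of white tape lying flat, 84 mm across, 25 mm high, in front of the rack. Origin: centre of its underside
- stapler: black stapler, 38 x 135 mm (x, y), 52 mm high, in front of the rack. Origin: centre of its underside
- punch: two-hole punch, 105 x 100 mm (x, y), 65 mm high, in front of the rack. Origin: centre of its underside
- calculator: grey desk calculator lying flat, 145 x 85 x 17 mm, in front of the rack. Origin: centre of its underside
Not all that is in view belongs to the job. Leave any green look-alike of the file alone. What is shaped like the file_b but turquoise is not meant.

How it is judged:
At the end, for the whole second after the job is handed in: the toppled file stands at rest in its bay, upright within 2.3 degrees, its spine level with file_b's within 5 mm and square to the rack within 4 degrees; file_a and file_b are upright and within 12 mm, and the things on the desk within 30 mm, of where they were (angle between each of file, file_a, file_b's own z axis and vertical below 0.04 rad and x of file in the frame of file_b between -0.005 and 0.005 m and angle between the x axis of file and the x axis of rack, either way round below 0.07 rad and y of file in the frame of rack between -0.14 and -0.09 m and height (world z) of file below 0.009 m and linear speed of file below 0.02 m/s and angular speed of file below 0.1 rad/s and distance of each of file_a, file_b from where it was at the start of the episode below 0.012 m and distance of each of pen_cup, tape_roll, stapler, calculator, phone, glue, punch from where it was at the start of the episode below 0.03 m); the robot touches nothing.
It fails at once if the toppled file is lifted: its underside comes more than 20 mm higher than it lay (height (world z) of file above 0.04 m).
It fails at once if the toppled file is pinched: the fingers press on both of its covers at once (contact force between the fingers and file_c1 above 1 N and contact force between the fingers and file_c2 above 1 N).
It fails at once if the toppled file falls over (angle between file's own z axis and vertical above 0.8 rad).
It fails at once if another file is lifted, pulled out or pushed over (distance of any of file_a, file_b from where it was at the start of the episode above 0.03 m or angle between any of file_a, file_b's own z axis and vertical above 0.2 rad).
It fails at once if something else on the desk is moved more than 30 mm or knocked over (distance of any of pen_cup, tape_roll, stapler, calculator, phone, glue, punch from where it was at the start of the episode above 0.03 m or angle between any of pen_cup, tape_roll, stapler, calculator, phone, glue, punch's own z axis and vertical above 0.35 rad).
It also fails if it takes over 54 s, if anything falls off the work surface, if the arm or the gripper's body presses on something with over 40 N, if the wrist force passes 120 N, or if a joint passes its speed limit or range.

## Working session

There is one attempt and no reset: what is moved stays moved. The work goes in short steps, Python scripts to look and compute and a tool call to move; the robot and the scene stay as the last step left them, time stands still between calls to the robot, and variables do not carry over. Pictures are saved under pics/ and viewed, at most 10 in all, crops included, and the job is handed in when it is done.

Besides the shell and the picture viewer there is one more tool, called after ">>>" as name(argument=value, ...) on one line, values as JSON. servo_tool: Moves the arm, as the interface text tells. Its arguments: {"type":"object","properties":{"offset":{"type":"array","items":{"type":"array","items":{"type":"number"}}},"roll":{"type":"array","items":{"type":"number"}},"gripper":{"type":"number"},"force":{"type":"number"}},"required":["offset","roll"]}

```bash
ls; mkdir -p pics
python3 - <<'E'
from cell import *
import cv2,numpy as np
for n in("scene","top"):
    cv2.imwrite(f"pics/{n}0.png",get_image(n)[:,:,::-1]); c=get_calibration(n); print(np.round(c["mtx"],1).tolist(),np.round(c["world_to_cam"],4).tolist())
o=get_obs(); print({k:np.round(v,3).tolist() for k,v in o.items()})
E
```

```text
pics
[[522.9, 0.0, 319.7], [0.0, 522.9, 242.7], [0.0, 0.0, 1.0]] [[0.8982, 0.4395, -0.013, -0.4117], [0.3643, -0.7604, -0.5376, -0.112], [-0.2461, 0.4781, -0.8431, 1.371], [0.0, 0.0, 0.0, 1.0]]
[[528.5, 0.0, 326.5], [0.0, 528.5, 237.1], [0.0, 0.0, 1.0]] [[-0.0291, -0.9995, 0.0105, -0.0225], [-0.9937, 0.0278, -0.1083, 0.4991], [0.1079, -0.0136, -0.9941, 1.3653], [0.0, 0.0, 0.0, 1.0]]
{'t': 0.1, 'joint_pos': [-1.029, 0.502, -0.427, 1.551, 0.221, 1.138, -0.21], 'qvel': [-0.002, -0.002, -0.002, -0.002, 0.0, 0.001, 0.0], 'joint_torque': [-0.01, -57.081, -5.838, -28.175, 0.01, 0.006, -0.0], 'ee_pos': [0.179, 0.624, 0.23], 'orientation': [[-0.961, 0.275, -0.001], [0.275, 0.961, -0.002], [0.0, -0.002, -1.0]], 'wrist_force': [-0.227, -0.841, -0.424], 'torque': [0.007, -0.01, 0.009], 'gripper_force': 0.0, 'width': 1.003}
```

View pics/scene0.png

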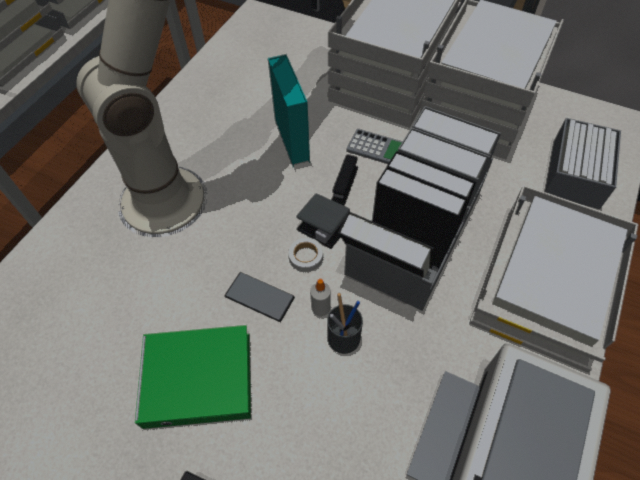

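View pics/top0.png

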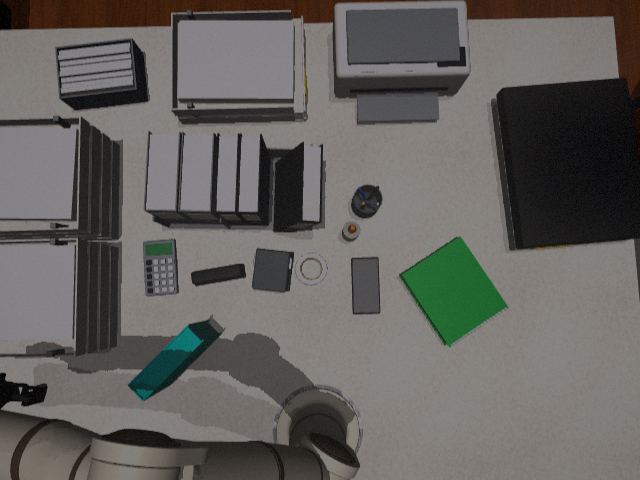

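The candidates in the top image are:
- The toppled black file at (300,187), leaning to -y. This fits the description, so I choose it.
- Upright black files at (252,178) and (228,178), which are file_b and file_a.
- Fixed grey files at (163,175) and (198,175).
- The green look-alike at (455,290) and the turquoise one at (178,358), both to be left alone.

I'll check the choice in a close crop.

```bash
cat > h.py <<'E'
from cell import *
import cv2,numpy as np
def px(n,P):
    c=get_calibration(n);q=(np.c_[np.atleast_2d(P),np.ones(len(np.atleast_2d(P)))]@c["world_to_cam"].T)[:,:3]@c["mtx"].T
    return q[:,:2]/q[:,2:]
def at_z(n,uv,z):
    c=get_calibration(n);T=c["world_to_cam"];R=T[:3,:3];C=-R.T@T[:3,3]
    d=R.T@np.linalg.inv(c["mtx"])@np.array([*uv,1.]);return C+d*(z-C[2])/d[2]
def crop(n,f,x,y,w,h,s):
    cv2.imwrite(f,cv2.resize(get_image(n)[y:y+h,x:x+w,::-1],None,fx=s,fy=s,interpolation=cv2.INTER_CUBIC))
E
python3 - <<'E'
from h import *
crop("top","pics/t1.png",140,120,200,150,4)
E
```

```text
(no output)
```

View pics/t1.png

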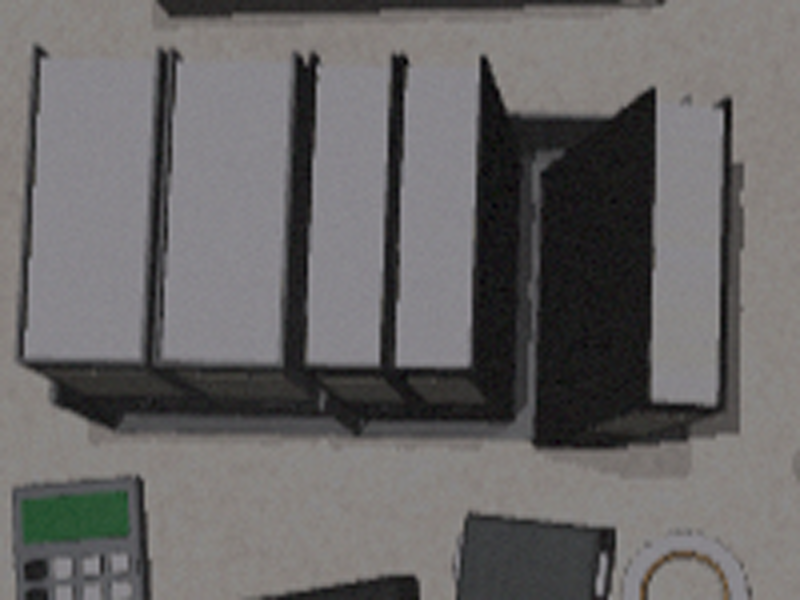

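Confirmed: in the crop, the black file's top spans crop x 650–730 and y 90–410, leans right over the -y side sheet, and sticks out about 35 px further than its neighbours. Next I turn these pixels into positions.

Run:
```python
from h import *
f=lambda u,v,z:np.round(at_z("top",(140+u/4,120+v/4),z),4)
for n,u,v,z in [("b spine right top",474,367,.225),("b spine left top",388,368,.225),("b back right",484,55,.225),("a left top front",304,364,.225),("grey left front",20,362,.225),("grey left back",36,48,.225),("T +y front",650,404,.228),("T +y back",653,90,.228),("T -y front",718,410,.209),("T -y back",731,98,.209),("T foot +y front",536,443,.024),
 ("rack floor front left",118,428,.005),("rack floor front right of gap",533,435,.005),("back sheet top",515,117,.09),("punch left front corner",465,515,.065),("punch right",615,525,.065)]:
    print(n,f(u,v,z))
for n,u,v,z in [("glue top",350,227,.13),("glue base",352,238,.0),("cup",367,200,.095),("tape",311,268,.025),("pen y",378,190,.16),("phone topL",352,258,.009)]: print(n,np.round(at_z("top",(u,v),z),3))
```

```text
b spine right top [0.5389 0.1184 0.225 ]
b spine left top [0.5396 0.1671 0.225 ]
b back right [0.7205 0.1099 0.225 ]
a left top front [0.5432 0.2146 0.225 ]
grey left front [0.5488 0.3748 0.225 ]
grey left back [0.7313 0.3671 0.225 ]
T +y front [0.5145 0.0192 0.228 ]
T +y back [0.6964 0.0131 0.228 ]
T -y front [ 0.5126 -0.0191  0.209 ]
T -y back [ 0.696  -0.0318  0.209 ]
T foot +y front [0.5193 0.1014 0.024 ]
rack floor front left [0.5395 0.382  0.005 ]
rack floor front right of gap [0.5271 0.105  0.005 ]
back sheet top [0.7216 0.1053 0.09  ]
punch left front corner [0.4692 0.144  0.065 ]
punch right [0.4601 0.0485 0.065 ]
glue top [ 0.51  -0.093  0.13 ]
glue base [ 0.497 -0.106  0.   ]
cup [ 0.582 -0.141  0.095]
tape [0.418 0.006 0.025]
pen y [ 0.594 -0.162  0.16 ]
phone topL [ 0.442 -0.103  0.009]
```

>>> servo_tool(offset=[[0, 0, -0.05], [0, 0, -0.05], [0, 0, -0.05], [-0.02, -0.045, 0], [-0.02, -0.045, 0], [-0.03, -0.045, 0], [-0.03, -0.045, 0], [-0.03, -0.045, 0], [-0.03, -0.045, 0], [-0.03, -0.045, 0]], roll=[-0.08, -0.08, -0.075, 0, 0, 0, 0, 0, 0, 0], gripper=1)

```text
t: 1.4
ee_pos: [0.3555, 0.3001, 0.3813]
orientation: [[-0.999, 0.044, 0.0], [0.044, 0.999, 0.0], [-0.0, 0.0, -1.0]]
wrist_force: [0.3, -0.5, 0.4]
width: 0.003
gripper_force: 0.0
```

>>> servo_tool(offset=[[-0.03, -0.042, 0], [-0.03, -0.042, 0], [-0.03, -0.042, 0], [-0.03, -0.042, 0], [-0.03, -0.042, 0], [-0.03, -0.042, 0], [-0.03, -0.042, 0], [-0.03, -0.04, 0], [-0.025, -0.04, 0], [0, 0, 0]], roll=[0, 0, 0, 0, 0, 0, 0, 0, 0, 0])

```text
t: 2.65
ee_pos: [0.6036, -0.0884, 0.38]
orientation: [[-0.999, 0.051, -0.002], [0.051, 0.999, -0.002], [0.002, -0.002, -1.0]]
wrist_force: [-0.5, -0.3, 0.1]
width: 0.003
gripper_force: 0.0
```

>>> servo_tool(offset=[[0, 0, 0.04], [0, 0, 0.04], [0, 0, 0.04], [0, 0, 0.04], [0, 0, 0.04], [0, 0, 0.005], [0, 0, 0], [0, 0, 0], [0, 0, 0], [0, 0, 0]], roll=[0, 0, 0, 0, 0, 0, 0, 0, 0, 0])

```text
t: 3.9
ee_pos: [0.6038, -0.0834, 0.1773]
orientation: [[-0.999, 0.044, 0.002], [0.044, 0.999, -0.0], [-0.002, -0.0, -1.0]]
wrist_force: [-0.3, 0.5, -0.0]
width: -0.005
gripper_force: 0.0
```

Run:
```python
from h import *
crop("scene","pics/s2.png",280,130,240,180,3)
```

```text
(no output)
```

View pics/s2.png

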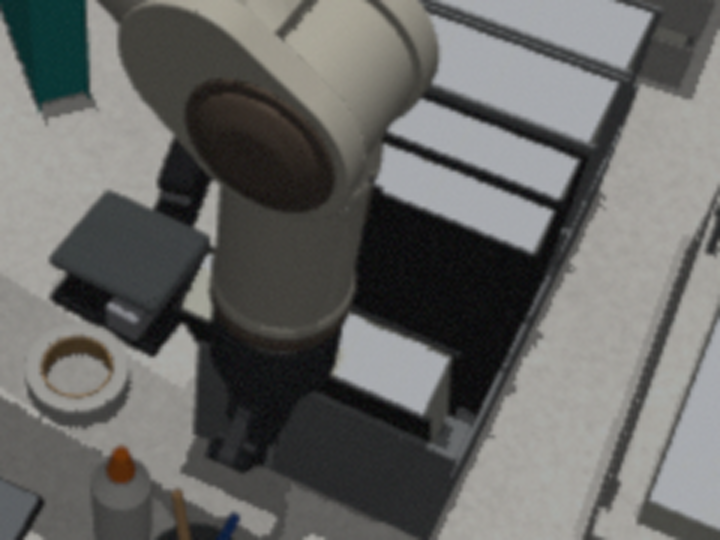

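The image shows the shut fingertips at about crop (235,440), outside the leaning file on its -y side and above the side sheet. I'll push towards +y.

>>> servo_tool(offset=[[0, 0.01, 0], [0, 0.01, 0], [0, 0.01, 0], [0, 0.01, 0], [0, 0.005, 0], [0, 0.005, 0], [0, 0.005, 0], [0, 0.005, 0], [0, 0, 0], [0, 0, 0]], roll=[0, 0, 0, 0, 0, 0, 0, 0, 0, 0])

```text
t: 5.2
ee_pos: [0.6063, -0.0244, 0.1776]
orientation: [[-0.999, 0.045, 0.001], [0.045, 0.999, -0.001], [-0.001, -0.001, -1.0]]
wrist_force: [-1.8, -2.7, 7.0]
width: 0.001
gripper_force: 4.3
```

>>> servo_tool(offset=[[0, 0.003, 0], [0, 0.003, 0], [0, 0.003, 0], [0, 0.003, 0], [0, 0.003, 0], [0, 0.003, 0], [0, 0.003, 0], [0, 0.003, 0], [0, 0, 0], [0, 0, 0]], roll=[0, 0, 0, 0, 0, 0, 0, 0, 0, 0])

```text
t: 6.45
ee_pos: [0.6087, -0.0021, 0.1826]
orientation: [[-0.999, 0.046, 0.005], [0.046, 0.999, -0.002], [-0.006, -0.002, -1.0]]
wrist_force: [-12.8, -6.5, 34.1]
width: 0.004
gripper_force: 17.3
```

The 34 N upward force means a gripper link is on the file's top edge. I'll back off, raise the tool and push again with only the fingertips.

>>> servo_tool(offset=[[0, -0.003, -0.003], [0, -0.006, -0.004], [0, -0.01, 0], [0, -0.01, 0], [0, -0.01, 0], [0, -0.01, 0], [0, 0, -0.005], [0, 0, -0.008], [0, 0, 0], [0, 0, 0]], roll=[0, 0, 0, 0, 0, 0, 0, 0, 0, 0])

```text
t: 7.7
ee_pos: [0.6049, -0.0478, 0.1965]
orientation: [[-0.999, 0.043, 0.0], [0.043, 0.999, 0.0], [-0.0, 0.0, -1.0]]
wrist_force: [0.0, 0.2, -0.8]
width: 0.002
gripper_force: 0.0
```

Run:
```python
from h import *
print(get_obs()["wrist_force"],get_obs()["ee_pos"])
a=get_image("top")[120:270,140:400,::-1]; b=get_image("scene")[130:310,280:520,::-1]
cv2.imwrite("pics/c3.png",np.hstack([cv2.resize(a,(400,231)),cv2.resize(b,(400,300))[69:]]) if 0 else np.vstack([cv2.resize(a,(520,300),interpolation=cv2.INTER_CUBIC),cv2.resize(b,(520,300),interpolation=cv2.INTER_CUBIC)]))
```

```text
[ 0.03148558  0.18139759 -0.81481233] [ 0.60491147 -0.04781437  0.19651662]
```

View pics/c3.png

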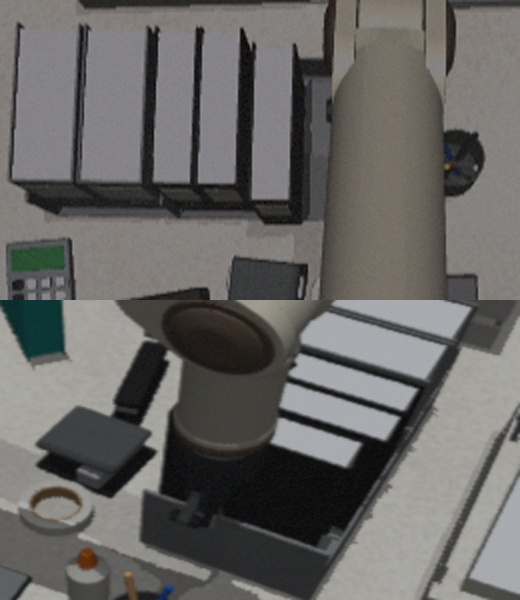

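The top panel shows the file already standing upright next to file_b. Its spine's top edge is at about (252–298, 202), against about 192 for file_b, so it still sticks out. I'll measure how far.

Run:
```python
from h import *
f=lambda u,v:np.round(at_z("top",(140+u/2,120+v/2),.225),4)
for p in [(251,202),(292,202),(298,45),(195,187),(238,187)]: print(p,f(*p))
```

```text
(251, 202) [0.5173 0.103  0.225 ]
(292, 202) [0.516  0.0566 0.225 ]
(298, 45) [0.6981 0.0459 0.225 ]
(195, 187) [0.5362 0.166  0.225 ]
(238, 187) [0.5348 0.1174 0.225 ]
```

>>> servo_tool(offset=[[0, -0.01, -0.04], [0, 0, -0.05], [0.03, 0, -0.01], [0.035, 0.01, 0], [0.035, 0.03, 0], [0.035, 0.035, 0], [0.02, 0.035, 0], [0, 0.025, 0], [0, 0, 0], [0, 0, 0]], roll=[0, 0, 0, 0, 0, 0, 0, 0, 0, 0])

```text
t: 9.05
ee_pos: [0.4555, 0.0823, 0.2962]
orientation: [[-0.999, 0.045, -0.0], [0.045, 0.999, -0.001], [0.0, -0.001, -1.0]]
wrist_force: [-0.3, 0.7, -0.2]
width: 0.001
gripper_force: 0.0
```

>>> servo_tool(offset=[[0, 0, 0.04], [0, 0, 0.04], [0, 0, 0.04], [-0.01, 0, 0], [-0.01, 0, 0], [-0.01, 0, 0], [-0.01, 0, 0], [-0.005, 0, 0], [0, 0, 0], [0, 0, 0]], roll=[0, 0, 0, 0, 0, 0, 0, 0, 0, 0])

```text
t: 10.3
ee_pos: [0.5, 0.0814, 0.1762]
orientation: [[-0.999, 0.044, -0.001], [0.044, 0.999, -0.0], [0.001, -0.0, -1.0]]
wrist_force: [-0.1, -1.5, 0.0]
width: 0.003
gripper_force: 0.0
```

>>> servo_tool(offset=[[-0.003, 0, 0], [-0.003, 0, 0], [-0.003, 0, 0], [-0.003, 0, 0], [-0.003, 0, 0], [0, 0, 0], [0, 0, 0], [0, 0, 0], [0, 0, 0], [0, 0, 0]], roll=[0, 0, 0, 0, 0, 0, 0, 0, 0, 0])

```text
t: 11.55
ee_pos: [0.5154, 0.0807, 0.1763]
orientation: [[-0.999, 0.044, 0.0], [0.044, 0.999, 0.0], [-0.0, 0.0, -1.0]]
wrist_force: [-1.3, -0.1, -1.6]
width: -0.003
gripper_force: 0.0
```

>>> servo_tool(offset=[[-0.002, 0, 0], [-0.002, 0, 0], [-0.002, 0, 0], [0, 0, 0], [0, 0, 0], [0, 0, 0], [0, 0, 0], [0, 0, 0], [0, 0, 0], [0, 0, 0]], roll=[0, 0, 0, 0, 0, 0, 0, 0, 0, 0])

```text
t: 12.8
ee_pos: [0.5214, 0.0804, 0.1763]
orientation: [[-0.999, 0.044, 0.0], [0.044, 0.999, 0.0], [-0.0, 0.0, -1.0]]
wrist_force: [-2.7, -0.0, -1.9]
width: -0.003
gripper_force: 0.0
```

Run:
```python
from h import *
crop("scene","pics/s4.png",300,130,200,150,4)
```

```text
(no output)
```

View pics/s4.png

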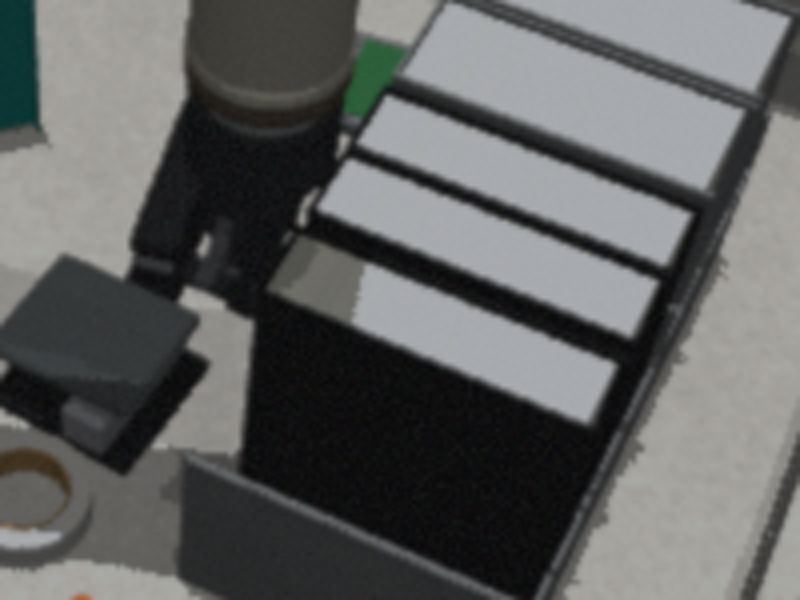

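The scene crop shows the file upright with its fingertips on the spine. The back corners at about (637,337) and (592,425) are nearly in line with the row. I'll keep pushing until it reaches the back sheet.

>>> servo_tool(offset=[[-0.001, 0, 0], [-0.001, 0, 0], [-0.001, 0, 0], [0, 0, 0], [0, 0, 0], [0, 0, 0], [0, 0, 0], [0, 0, 0], [0, 0, 0], [0, 0, 0]], roll=[0, 0, 0, 0, 0, 0, 0, 0, 0, 0])

```text
t: 14.1
ee_pos: [0.5236, 0.0804, 0.1762]
orientation: [[-0.999, 0.044, -0.002], [0.044, 0.999, 0.0], [0.002, -0.0, -1.0]]
wrist_force: [-7.0, 0.1, 1.9]
width: 0.004
gripper_force: 0.0
```

The force jumped to 7 N, so the file has met the back sheet. I'll retreat and check.

>>> servo_tool(offset=[[0.005, 0, 0], [0.02, 0, 0], [0.03, 0, 0], [0.02, 0, -0.03], [0.04, 0, -0.05], [0.03, 0.04, -0.03], [0, 0.05, 0], [0, 0.05, 0], [0, 0.05, 0], [0, 0, 0]], roll=[0, 0, 0, 0, 0, 0, 0, 0, 0, 0])

```text
t: 15.35
ee_pos: [0.3888, 0.281, 0.2857]
orientation: [[-0.999, 0.038, 0.002], [0.038, 0.999, 0.004], [-0.002, 0.004, -1.0]]
wrist_force: [-0.1, -0.4, 0.9]
width: -0.0
gripper_force: 0.0
```

Run:
```python
from h import *
a=get_image("top")[120:270,140:340,::-1]
cv2.imwrite("pics/t5.png",cv2.resize(a,(800,600),interpolation=cv2.INTER_CUBIC))
```

```text
(no output)
```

View pics/t5.png

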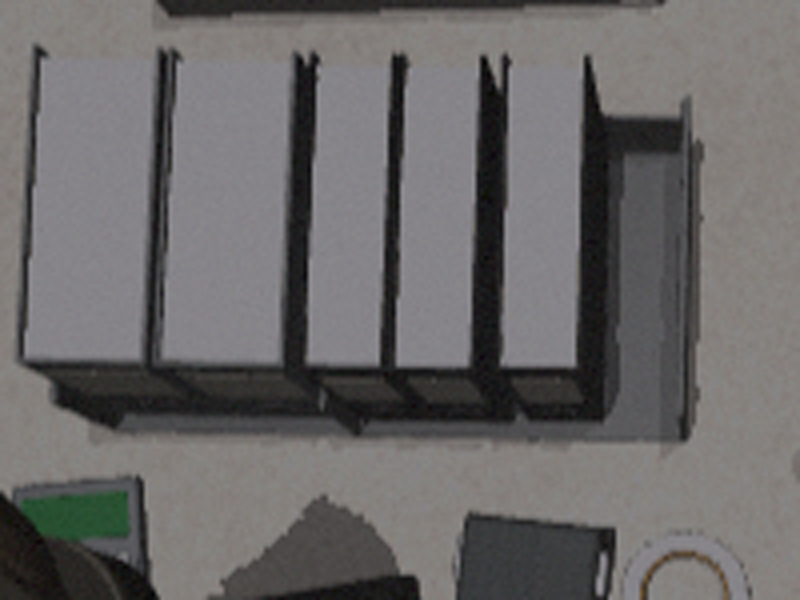

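The top crop shows the file upright and square. Its spine edge at (540,369) is level with file_b's at (435,369), and the neighbours and desk items in view look unmoved.

```bash
python3 -c "
from cell import *
print(hand_in())"
```

```text
the job is handed in; nothing more can be done
None
```

The file stands upright next to file_b with its spine level in the last image, and I handed the job in at about 15 s with the robot clear; the hand-in returned no verdict. On the first push the gripper also caught the file's top edge (34 N, limit 40 N).

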